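Feed a card into the embossing press

ROBOT

A 6-joint arm with a two-finger parallel gripper is mounted at the origin on the work surface. World frame = base frame: x ahead of the robot, y to its left, z up, the work surface at z = 0. Lengths are in m, angles in rad, forces in N, time in s.
With the tool pointing down it reaches from about 0.3 to 0.875 m from the base axis. Payload 6.4 kg.
Tool frame: the origin (TCP) lies midway between the tips of the shut fingers; the grasp point (between the pads) lies 19 mm behind it (grasp_offset is the distance from the TCP to the grasp point, in m); z points along the fingers, y is the line along which they close (so a half turn about z gives the same grasp; the last joint's range is limited). The gripper opens to 85 mm and grips with 20 to 120 N. Pads are 22 mm wide; open, the fingers measure 114 mm over their backs; the gripper's body (76 mm by 85 mm) begins 54 mm behind the grasp point. The pads swing forward as they close: fully open they stand 13 mm farther back than shut.
Start: joints at [-1.548, 0.181, 1.607, -0, 1.354, -0.206], TCP at [0.13, -0.56, 0.231] pointing down, gripper open.
Joint ranges: [-2.99, 2.99], [-0.89, 2.07], [0.3, 2.58], [-1.14, 4.28], [0, 2.63], [-3.12, 3.12]. Speed limits (rad/s): [2.57, 2.57, 3.01, 3.14, 3.14, 3.14].

INTERFACE

Orientations are given as a unit quaternion [w, x, y, z].
In Python, from bench import * gives the robot as it stands. The module is installed in compiled form; this text tells all that it offers.
- The arm moves only by the tool servo_tool, never from a script. Its argument "commands" is text: rows parted by semicolons, each of 7 numbers parted by spaces: the turn, a rotation vector about the tool's x, y, z in rad, then the shift along the tool's x, y, z in mm, then the opening, from 0 (shut) to 1 (fully open). In form: wx wy wz dx dy dz claw; .... A call has 1 to 5 rows; each row shifts and turns the commanded pose from where the row before left it, along the tool's axes as they then stand; what a row does not reach is not made up. A row lasts 1/8 s, in which the tool goes at most 62.5 mm and 10.7 degrees, less where a joint would pass 70% of its speed; a pose out of reach is approached as far as the arm can. A call with a gripper value outside its range is refused whole. The fingers move at their own pace and stop on an object; the grip force is fixed at half the most. Time passes only in rows, so rows that do not move let the fingers close. It gives the time, the measured TCP pose, the force, the opening and the grip force at its end, in the units of the state.
- get_obs(): the state, without advancing time (a new reading comes with each control period).
- camera(name): name is "scene" or "side" or "wrist"; returns the picture (480x640x3 uint8, blue, green, red); there is no depth.
- calibration(name): a dict with "fx", "fy", "cx", "cy" (pixels), "k1" (the pictures are not rectified: a ray, as slopes to the right and down, at radius r is drawn at 1 + k1 r^2 times it, then the intrinsics apply), "R" (3x3) and "t" (3): a world point X has camera coordinates R X + t. Camera axes: x right, y down, z forward; pixel columns grow to the right and rows downward; lengths in m; the calibration is good to about 2 mm. A picture is of the moment at which its call begins: read the wrist's pose just before it. calibration takes no time and is no camera call; for the wrist camera it gives the pose at the moment of the call.
- hand_in(): hands the job in; it is judged then, once.
The state is a dict: "time_s": time; "q": joint angles; "dq": joint speeds; "joint_efforts": joint torques, N m; "eef_pos": TCP position; "eef_rot": TCP orientation; "wrist_force": force on the tool from outside, world axes, zero at the start; "torque": the same for the moment, N m; "opening": opening from 0.0 (shut) to 1.0 (fully open); "grasp_force": force on a finger pad.
Only numpy, scipy, OpenCV 4.12 (cv2) and the standard library are available. Lean on these libraries where they do the work, as an engineer would, in place of code of your own. Each camera call takes 0.05 s, during which the arm holds its last target. There are 200 camera calls.

TASK

Emboss the larger of the two brown cards: press down on it with the fingertips, slide it out of its wooden holder and across the table, flat, under the hold-down bar and into the embossing press until it is fully home against the stop inside. With the card home, push the press's black plunger all the way down and let it come up, leaving the card home in the press. Press on the card only as firmly as the sliding needs, and leave the smaller card and everything else on the table where they are.

Things in the scene. Friction and masses are not known exactly. Their poses are not given: they have to be found in the camera images.
- card: The larger card: stiff smooth brown board 130 x 100 x 3 mm, 40 g, flat in a holder, too wide to grip. Origin: underside centre; x along its length, out of the holder's open end. Pressing with 10 to 15 N slides it on the table (friction 0.2), 15 to 20 N under the bar; less slips, over 40 N marks it. Twisting hardly turns it; a sideways drag off its centre does: 0.15 rad for 40 mm at 30 mm
- small_card: bystander: the smaller card, the same brown board but 105 x 75 x 3 mm, lying in the other holder; to be left there. Origin: centre of its underside
- holder_card: Light wooden holder screwed to the table around the larger card: no floor, walls 14 mm high on three sides. Origin: on the table at its middle; its x axis points out of the open end. Inner face of the back wall at x = -70 mm; side walls from x = -70 to +40 mm, 110 mm apart inside, 12 mm thick
- holder_small: The same holder, around the smaller card; same axes and sizes
- press: Grey embossing press screwed to the table. Origin: on the table, middle of the stop's face inside the throat. Cards enter along its +x axis, flat on the table, between side cheeks 26 mm high and 103 mm apart from x = -70 mm on. Roofed from x = -33 mm; head 58 mm high from x = -28 mm. A card fully home has its front edge at x = 0, the larger card's centre then being at x = -65 mm
- plunger (a joint): Travel of the press's round black plunger, in m: 0 up, 0.008 fully down. A spring brings it up again; it starts to move at about 3 N and is fully down at 9 N
- plunger_top (a point): Centre of the top of the plunger, 38 mm across, pushed straight down; it stands 82 mm above the table, over the press's x = +8 mm
- pillar: bystander: short yellow pillar candle, 64 mm across, 55 mm tall. Origin: centre of its underside
- pillar2: bystander: short green pillar candle, 54 mm across, 60 mm tall. Origin: centre of its underside
- tin: bystander: round aluminium candle tin, 68 mm across, 45 mm tall. Origin: centre of its underside
- tape: bystander: roll of paper tape lying flat, 90 mm across, 24 mm tall. Origin: centre of its underside
- giftbox: bystander: closed cardboard gift box 70 x 90 x 50 mm. Origin: centre of its underside
- bowl: bystander: white bowl 100 mm across, 45 mm tall. Origin: centre of its underside
- brush: bystander: brush lying on the table. Origin: near its middle, on its underside
- press_mouth (a point): Middle of the outer end of the press's mouth, on the table, at press x = -108 mm, y = 0. The mouth's walls are 10 mm high; it is 135 mm wide here and narrows to the 103 mm of the cheeks at x = -70 mm
- bar_top (a point): Top middle of the steel hold-down bar across the mouth, 22 mm above the table, at press x = -54 mm; the bar is 20 mm thick and 100 mm long. It is sprung and hangs 1.5 mm above the table: the card's front edge has to be pushed under it, a resistance of a few newtons felt well before the stop, and it then rides on the card
There are look-alikes about, which are no part of the job. Leave any green or pink look-alike of the card alone.

How it is judged:
By the outcome, as a careful person would: the job done as asked, in the order asked, and still so for the second after the job is handed in, with the robot touching nothing.
It also fails if it takes over 72 s, if anything falls off the work surface, if the arm or the gripper's body presses on something with over 40 N, if the wrist force passes 120 N, or if a joint passes its speed limit or range.

## Working session

There is one attempt and no reset: what is moved stays moved. The work goes in short steps, Python scripts to look and compute and a tool call to move; the robot and the scene stay as the last step left them, time stands still between calls to the robot, and variables do not carry over. Pictures are saved under pics/ and viewed, at most 10 in all, crops included, and the job is handed in when it is done.

Besides the shell and the picture viewer there is one more tool, called by a JSON object that holds its "method" and its "body". servo_tool: Moves the arm, as the interface text tells. Its arguments: {"type":"object","properties":{"commands":{"type":"string"}},"required":["commands"]}

```bash
mkdir -p pics
python3 - <<'E'
from bench import *
import cv2
for n in("scene","side"):
    cv2.imwrite(f"pics/{n}0.png",camera(n))
    c=calibration(n);print(n,{k:(v.round(3).tolist() if hasattr(v,'round') and hasattr(v,'tolist') else v) for k,v in c.items()})
o=get_obs();print(o)
E
```

```text
scene {'fx': 488.6996795475719, 'fy': 488.6996795475719, 'cx': 317.34433462958106, 'cy': 244.56014409617546, 'k1': -0.055304741413370315, 'R': [[-0.628, 0.778, 0.003], [0.539, 0.438, -0.719], [-0.561, -0.45, -0.695]], 't': [0.307, -0.239, 1.622]}
side {'fx': 579.4572594347916, 'fy': 579.4572594347916, 'cx': 314.09226595086886, 'cy': 246.35996431835477, 'k1': -0.13034443741867566, 'R': [[-0.972, -0.236, -0.002], [-0.17, 0.707, -0.687], [0.163, -0.667, -0.727]], 't': [0.508, 0.119, 1.628]}
{'time_s': 0.1, 'q': array([-1.54831972e+00,  1.81469244e-01,  1.60791704e+00, -1.34381306e-05,
        1.35379727e+00, -2.06303857e-01]), 'dq': array([ 0.00053395, -0.00148851, -0.00329855, -0.00070241, -0.00118435,
        0.00184097]), 'joint_efforts': array([ 2.74073609e-04, -4.45876336e+01, -3.52238774e+01, -2.98051527e-04,
        4.11949412e-03,  1.14955819e-05]), 'eef_pos': array([ 0.13040343, -0.5595034 ,  0.23046847]), 'eef_rot': array([-7.92695177e-04,  9.93464088e-01,  1.14142334e-01,  6.64772111e-05]), 'wrist_force': array([-0.29843058, -0.52597768, -0.74075544]), 'torque': array([-0.02896536, -0.01292985, -0.04917263]), 'grasp_force': 0.0, 'opening': 0.9978862496603327}
```

View pics/scene0.png

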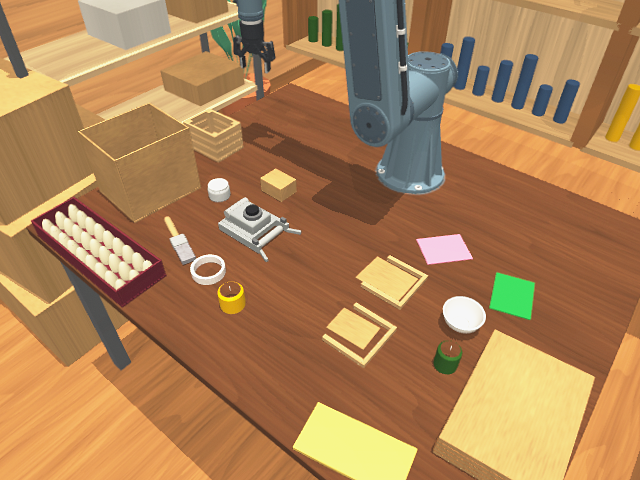

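View pics/side0.png

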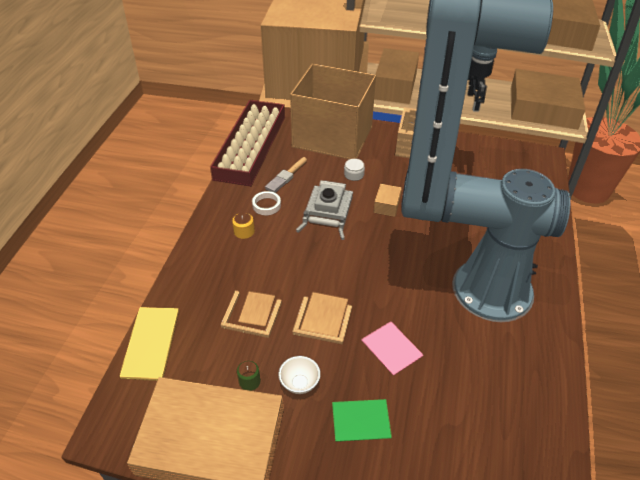

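Scene view: the card candidates are the board filling its holder at scene (391,277), side (324,314), and the smaller board in a roomier holder at scene (354,328), side (260,308). The others are pink (444,249), green (512,295) and a yellow sheet (355,440). I choose the one that fills its holder. The press is at scene (253,222), side (328,205). Next is a close crop.

```bash
cat > h.py <<'E'
from bench import *
import cv2, numpy as np
from scipy.spatial.transform import Rotation as Ro
def ray(c,uv):
    d=(np.array(uv,float)-[c["cx"],c["cy"]])/[c["fx"],c["fy"]]
    s=d.copy()
    for _ in range(20): s=d/(1+c["k1"]*(s@s))
    R=np.array(c["R"]);t=np.array(c["t"])
    return -R.T@t, R.T@np.array([s[0],s[1],1])
def onz(c,uv,z):
    o,d=ray(c,uv); return (o+d*(z-o[2])/d[2])[:2]
def proj(c,X):
    p=np.array(c["R"])@np.array(X)+c["t"]; s=p[:2]/p[2]; s=s*(1+c["k1"]*(s@s))
    return s*[c["fx"],c["fy"]]+[c["cx"],c["cy"]]
E
python3 - <<'E'
from h import *
a=cv2.imread("pics/side0.png");b=cv2.imread("pics/scene0.png")
f=lambda im,x,y:cv2.resize(im[y:y+75,x:x+100],(400,300),interpolation=cv2.INTER_CUBIC)
cv2.imwrite("pics/crop1.png",np.vstack([np.hstack([f(a,275,275),f(a,280,165)]),np.hstack([f(b,340,240),f(b,205,185)])]))
E
```

```text
(no output)
```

View pics/crop1.png

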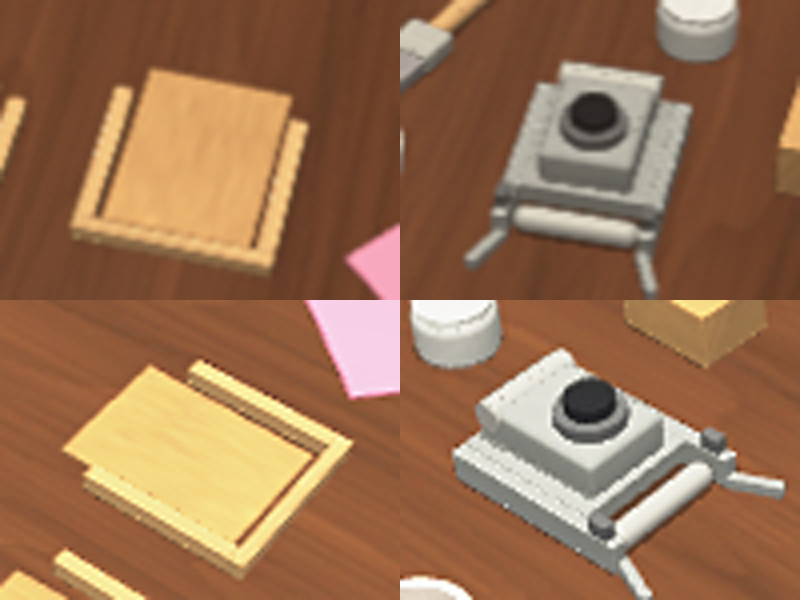

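Crop: the larger brown card sits with its front protruding from the open end, which faces the press. Front corners are at side-crop (152,68) and (291,96), scene-crop (150,366) and (65,449). The plunger is at side-crop (594,112), scene-crop (592,400). The bar and its two mouth wings face the cards.

Run:
```python
from h import *
S=calibration("side");C=calibration("scene")
def p(X,Y):
    i=X>=400;j=Y>=300
    ox,oy={(0,0):(275,275),(1,0):(280,165),(0,1):(340,240),(1,1):(205,185)}[(int(i),int(j))]
    return (C if j else S),(ox+(X-400*i+.5)/4-.5,oy+(Y-300*j+.5)/4-.5)
for n,X,Y,z in [("cfL",152,68,.003),("cfR",291,96,.003),("cbL",104,220,.003),("cbR",250,243,.003),("holdbackL top",72,226,.014),("holdbackR top",272,262,.014),("wallLend top",124,88,.014),("wallRend",302,121,.014),
 ("s cfR",150,366,.003),("s cfL",65,449,.003),("s wallRfront out top",197,361,.014),("s holdbackR",353,440,.014),("s holdbackL",240,570,.014),
 ("plung",594,112,.082),("s plung",592,400,.082),("barL",512,215,.022),("barR",638,231,.022),("s barR",706,470,.022),("s barL",615,528,.022),
 ("wing tips L",470,262,.01),("wingR",652,292,.01),("s wingR",783,486,.01),("s wingL",646,597,.01),
 ("headFL",540,168,.058),("headFR",633,181,.058),("headBL",563,66,.058),("headBR",662,76,.058)]:
    print(n,onz(*p(X,Y),z).round(4))
```

```text
cfL [0.4945 0.1327]
cfR [0.3951 0.1343]
cbL [0.4947 0.2656]
cbR [0.3969 0.2609]
holdbackL top [0.5117 0.2826]
holdbackR top [0.3786 0.2797]
wallLend top [0.5069 0.1629]
wallRend [0.3822 0.1624]
s cfR [0.3965 0.1353]
s cfL [0.4955 0.1347]
s wallRfront out top [0.382  0.1627]
s holdbackR [0.379  0.2819]
s holdbackL [0.5177 0.282 ]
plung [ 0.5255 -0.1967]
s plung [ 0.5327 -0.1963]
barL [ 0.5748 -0.1312]
barR [ 0.4763 -0.1366]
s barR [ 0.489  -0.1331]
s barL [ 0.5732 -0.1418]
wing tips L [ 0.5966 -0.0854]
wingR [ 0.4546 -0.0866]
s wingR [ 0.4574 -0.0883]
s wingL [ 0.6003 -0.0882]
headFL [ 0.5571 -0.1504]
headFR [ 0.4847 -0.1528]
headBL [ 0.5676 -0.2722]
headBR [ 0.4877 -0.2787]
```

{"method": "servo_tool", "body": {"commands": "0 0 0.1144 0 0 -60 0; 0 0 0.1144 0 0 -50 0; 0 0 0 32 -44 0 0; 0 0 0 32 -44 0 0; 0 0 0 32 -44 0 0"}}

```text
time_s: 0.72
eef_pos: [0.227, -0.4265, 0.3409]
eef_rot: [-0.0, 1.0, -0.0, 0.0]
wrist_force: [0.4, -0.7, 0.4]
opening: -0.001
grasp_force: 0.0
```

{"method": "servo_tool", "body": {"commands": "0 0 0 32 -44 0 0; 0 0 0 32 -44 0 0; 0 0 0 32 -44 0 0; 0 0 0 32 -44 0 0; 0 0 0 32 -44 0 0"}}

```text
time_s: 1.35
eef_pos: [0.3871, -0.2063, 0.3411]
eef_rot: [-0.0, 1.0, -0.0, 0.0]
wrist_force: [0.5, -0.5, -0.0]
opening: 0.0
grasp_force: 0.0
```

Run:
```python
from h import *
w=calibration("wrist");print(get_obs()["eef_pos"],get_obs()["eef_rot"],{k:np.round(v,3).tolist() for k,v in w.items()})
print("press org px",proj(w,[.528,-.19,0]),"mouth",proj(w,[.527,-.087,0]),"cam",-np.array(w["R"]).T@w["t"])
cv2.imwrite("pics/w1.png",camera("wrist"))
```

```text
[ 0.38706401 -0.20632987  0.34111237] [-6.59877039e-06  9.99999992e-01 -1.20381968e-04  2.33661413e-05] {'fx': 374.008, 'fy': 374.008, 'cx': 319.061, 'cy': 239.874, 'k1': 0.027, 'R': [[-0.001, -1.0, 0.0], [-0.966, 0.001, 0.259], [-0.259, 0.0, -0.966]], 't': [-0.205, 0.312, 0.585]}
press org px [305.58180075  73.60814634] mouth [219.08131599  74.32322955] cam [ 0.4525939  -0.20593166  0.48438767]
```

{"method": "servo_tool", "body": {"commands": "0 0 0 40 -25 30 0; 0 0 0 40 -25 30 0; 0 0 0 40 -25 30 0; 0 0 0 10 0 0 0; 0 0 0 0 0 0 0"}}

```text
time_s: 2.02
eef_pos: [0.5166, -0.1333, 0.2513]
eef_rot: [0.0, 1.0, 0.0, -0.0]
wrist_force: [-0.0, -0.5, -0.2]
opening: -0.002
grasp_force: 0.0
```

Run:
```python
from h import *
w=calibration("wrist");im=camera("wrist");cv2.imwrite("pics/w2.png",im);np.save("w2.npy",w,allow_pickle=True)
print(get_obs()["eef_pos"],"press org px",proj(w,[.528,-.19,0]),"mouth",proj(w,[.527,-.087,0]))
```

```text
[ 0.51635294 -0.13379239  0.25192343] press org px [373.10861813 192.40238513] mouth [275.54294759 193.37476599]
```

View pics/w2.png

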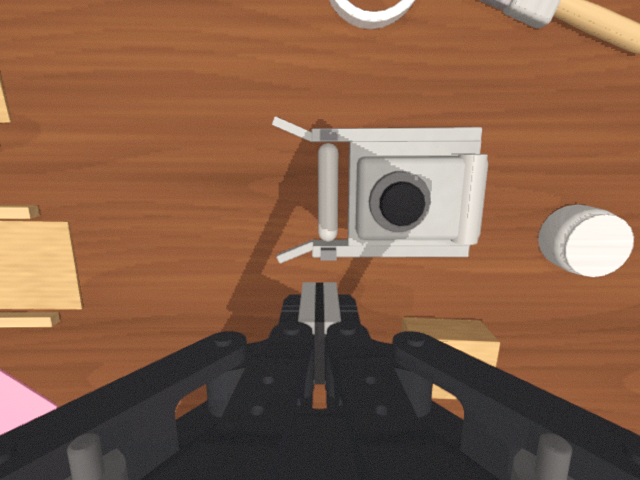

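Wrist view: the press is clear at (400,193), bar at (328,143–240), plunger top (402,203), wing tips (274,120) and (279,261), cheeks at rows 128 and 257. The card's front corners are at (68,222) and (81,308).

Run:
```python
from h import *
w=np.load("w2.npy",allow_pickle=True).item()
for n,u,v,z in [("plung",402,203,.082),("barfar",328,143,.02),("barnear",328.5,240,.02),("bar axis top +",328,155,.022),("bar -",328,230,.022),("cheek+ front out",313,128.5,.026),("cheek+ back",481,127.5,.026),("cheek- front",313,257,.026),("cheek- back",468,257,.026),("wing+",275,118,.01),("wing-",279,262,.01),
("card fL",67.5,222,.003),("card fR",81.5,308.5,.003),("wallLend out top",38,206,.014),("wallRend out",60,326,.014),("roof front +",350,141,.033),("roof front -",350,240,.033),("head F+",358,157,.058),("headF-",358,241,.058),("headB-",462,241,.058)]:
    print(n,onz(w,(u,v),z).round(4))
im=cv2.imread("pics/w2.png");hsv=cv2.cvtColor(im,cv2.COLOR_BGR2HSV)
m=(im.max(2)<60).astype(np.uint8);m[:160]=0;m[240:]=0;m[:,:360]=0;m[:,440:]=0
M=cv2.moments(m,True);uv=(M["m10"]/M["m00"],M["m01"]/M["m00"]);print(uv,M["m00"],onz(w,uv,.082))
```

```text
plung [ 0.5303 -0.2028]
barfar [ 0.5786 -0.1416]
barnear [ 0.4814 -0.1427]
bar axis top + [ 0.5674 -0.1416]
bar - [ 0.4925 -0.1421]
cheek+ front out [ 0.5918 -0.1273]
cheek+ back [ 0.5922 -0.2848]
cheek- front [ 0.4648 -0.1267]
cheek- back [ 0.4649 -0.2862]
wing+ [ 0.602 -0.09 ]
wing- [ 0.4541 -0.0896]
card fL [0.4966 0.1331]
card fR [0.397  0.1346]
wallLend out top [0.5155 0.1519]
wallRend out [0.3813 0.1536]
roof front + [ 0.5805 -0.1618]
roof front - [ 0.4849 -0.1639]
head F+ [ 0.5671 -0.1671]
headF- [ 0.4906 -0.1692]
headB- [ 0.4906 -0.2657]
(401.6447625243982, 203.2199089134678) 1537.0 [ 0.53012004 -0.20246384]
```

{"method": "servo_tool", "body": {"commands": "0 0 0 -12 -56 20 0; 0 0 0 -12 -56 20 0; 0 0 0 -12 -56 20 0; 0 0 0 -12 -56 20 0; 0 0 0 -12 -56 20 0"}}

```text
time_s: 2.7
eef_pos: [0.4567, 0.1473, 0.1525]
eef_rot: [0.0, 1.0, -0.001, 0.002]
wrist_force: [1.6, 0.8, 0.4]
opening: 0.002
grasp_force: 0.0
```

{"method": "servo_tool", "body": {"commands": "0 0 0 -10 -53 50 0; 0 0 0 0 0 40 0; 0 0 0 0 0 25 0; 0 0 0 0 0 15 0; 0 0 0 0 0 0 0"}}

```text
time_s: 3.32
eef_pos: [0.448, 0.1912, 0.0289]
eef_rot: [0.0, 1.0, -0.001, -0.0]
wrist_force: [0.4, 0.7, 0.3]
opening: 0.001
grasp_force: 0.0
```

{"method": "servo_tool", "body": {"commands": "0 0 0 -1 -8 14 0; 0 0 0 0 0 7 0; 0 0 0 0 0 2 0; 0 0 0 0 0 1 0; 0 0 0 0 0 0 0"}}

```text
time_s: 3.95
eef_pos: [0.4471, 0.2, 0.005]
eef_rot: [-0.0, 1.0, 0.0, 0.0]
wrist_force: [-0.6, -1.0, 0.5]
opening: 0.0
grasp_force: 0.0
```

{"method": "servo_tool", "body": {"commands": "0 0 0 0 0 1 0; 0 0 0 0 0 1 0; 0 0 0 0 0 1 0; 0 0 0 0 0 0 0"}}

```text
time_s: 4.45
eef_pos: [0.4479, 0.2002, 0.0031]
eef_rot: [-0.0, 1.0, 0.0, 0.001]
wrist_force: [-1.4, -0.1, 10.8]
opening: 0.001
grasp_force: 5.4
```

{"method": "servo_tool", "body": {"commands": "0 0 0 0 2 0.3 0; 0 0 0 0 6 0 0; 0 0 0 0 10 0 0; 0 0 0 0 10 0 0; 0 0 0 0 2 0 0"}}

```text
time_s: 5.08
eef_pos: [0.449, 0.1701, 0.003]
eef_rot: [-0.001, 1.0, -0.0, 0.002]
wrist_force: [0.3, 2.1, 9.8]
opening: -0.002
grasp_force: 4.6
```

Run:
```python
from h import *
w=calibration("wrist");im=camera("wrist");cv2.imwrite("pics/w3.png",im);np.save("w3.npy",w,allow_pickle=True)
o=get_obs();print(o["eef_pos"],o["wrist_force"],[proj(w,p).round() for p in([.497,.104,.003],[.397,.104,.003])])
```

```text
[0.44900753 0.17006554 0.00302386] [ 0.36101203 -0.59063309  8.67454462] [array([494., 186.]), array([469., 411.])]
```

View pics/w3.png

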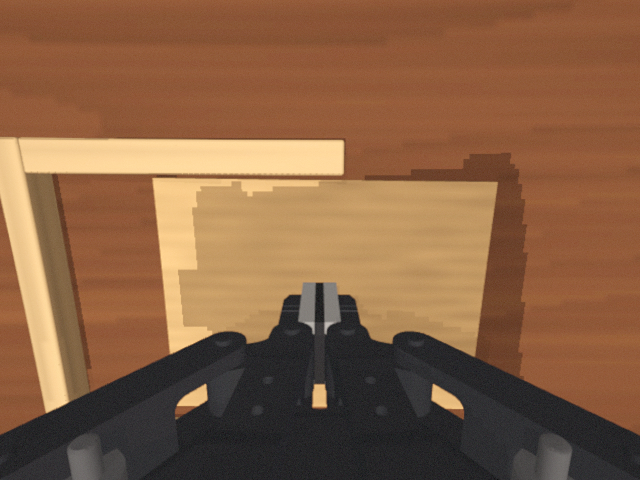

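The card is following the finger, with its left edge corners at (153,178) and (497,182). I continue out of the holder, slightly firmer.

{"method": "servo_tool", "body": {"commands": "0 0 0 0 6 0.3 0; 0 0 0 0 12 0 0; 0 0 0 0 12 0 0; 0 0 0 0 12 0 0; 0 0 0 0 8 0 0"}}

```text
time_s: 5.75
eef_pos: [0.4494, 0.12, 0.003]
eef_rot: [-0.0, 1.0, -0.0, 0.002]
wrist_force: [-1.2, 4.3, 11.7]
opening: -0.0
grasp_force: 5.9
```

{"method": "servo_tool", "body": {"commands": "0 0 0 0 8 0 0; 0 0 0 0 12 0 0; 0 0 0 0 12 0 0; 0 0 0 0 8 0 0; 0 0 0 0 2 0 0"}}

```text
time_s: 6.38
eef_pos: [0.4495, 0.0778, 0.003]
eef_rot: [-0.0, 1.0, -0.0, 0.002]
wrist_force: [-0.2, 3.2, 12.3]
opening: -0.002
grasp_force: 6.3
```

```bash
cat >> h.py <<'E'
def look(name):
    w=calibration("wrist");im=camera("wrist");cv2.imwrite(f"pics/{name}.png",im)
    h=cv2.cvtColor(im,cv2.COLOR_BGR2HSV)
    o=get_obs();print(o["time_s"],o["eef_pos"].round(4),o["wrist_force"].round(1))
    return w,im,h
E
python3 - <<'E'
from h import *
w,im,h=look("w4")
old=cv2.cvtColor(cv2.imread("pics/w3.png"),cv2.COLOR_BGR2HSV)
for p in [(250,400),(300,186),(180,160),(100,350),(250,510),(100,100),(156,250)]: print(p,old[p],h[p])
print([proj(w,p).round() for p in([.499,.017,.003],[.399,.017,.003],[.499,.147,.003])])
# left edge & front edge scan by brightness gradient
g=im[:,:,1].astype(int)
for u in (250,350,420,450,470): 
    c=g[120:230,u]; d=np.diff(c); print(u,120+np.argsort(-abs(d))[:3])
for v in (200,230,260,300,330):
    d=np.diff(g[v,440:600]); print(v,440+np.argsort(-abs(d))[:3])
E
```

```text
6.425 [0.4495 0.0777 0.003 ] [-0.9  1.1 12.7]
(250, 400) [ 17 128 193] [ 17 107 235]
(300, 186) [ 17 127 197] [ 18 111 239]
(180, 160) [ 18 117 238] [ 27  73 255]
(100, 350) [ 11 154 151] [ 11 138 189]
(250, 510) [ 11 156 111] [ 12 143 153]
(100, 100) [ 10 159 144] [ 12 143 191]
(156, 250) [ 18  98 254] [ 11 140 151]
[array([480., 182.]), array([457., 408.]), array([138., 183.])]
250 [178 177 179]
350 [179 180 174]
420 [180 181 186]
450 [180 181 186]
470 [181 180 185]
200 [495 494 528]
230 [491 490 529]
260 [487 486 525]
300 [481 482 519]
330 [477 478 510]
```

```bash
cat >> h.py <<'E'
def edges(w,im,us,vs,vr=(120,230),ur=(440,600),z=.003):
    g=cv2.GaussianBlur(im,(3,3),0)[:,:,1].astype(int)
    L=np.array([onz(w,(u,vr[0]+.5+np.argmax(abs(np.diff(g[vr[0]:vr[1],u])))),z) for u in us])
    F=np.array([onz(w,(ur[0]+.5+np.argmax(abs(np.diff(g[v,ur[0]:ur[1]]))),v),z) for v in vs])
    print("left x",L.round(4).tolist(),"\nfront y",F.round(4).tolist())
    l=np.polyfit(L[:,1],L[:,0],1);f=np.polyfit(F[:,0],F[:,1],1);print("slope left dx/dy",l[0].round(4),"front dy/dx",f[0].round(4))
E
python3 - <<'E'
from h import *
w=calibration("wrist");im=cv2.imread("pics/w4.png")
edges(w,im,(200,250,300,350,400,450),(200,230,260,300,330))
E
```

```text
left x [[0.5011, 0.1232], [0.5007, 0.1043], [0.5003, 0.0853], [0.5003, 0.0663], [0.4999, 0.0473], [0.4994, 0.0284]] 
front y [[0.4923, 0.0108], [0.4805, 0.0109], [0.4681, 0.0107], [0.4508, 0.0112], [0.4372, 0.0115]]
slope left dx/dy 0.0165 front dy/dx -0.0132
```

Card yaw is about −0.015 rad, centre (0.4505, 0.076). I shift the finger 4 mm forward so the diagonal drag straightens it.

{"method": "servo_tool", "body": {"commands": "0 0 0 0 0 -4 0; 0 0 0 1 4 0 0; 0 0 0 0 0 2 0; 0 0 0 0 0 1.6 0; 0 0 0 0 0 0.4 0"}}

```text
time_s: 7.05
eef_pos: [0.4493, 0.0738, 0.0029]
eef_rot: [0.0, 1.0, 0.0, 0.001]
wrist_force: [-5.7, -1.0, 27.0]
opening: 0.002
grasp_force: 13.5
```

{"method": "servo_tool", "body": {"commands": "0 0 0 4 4 0 0; 0 0 0 9 9 0 0; 0 0 0 10 10 0 0; 0 0 0 10 10 0 0; 0 0 0 7 7 0 0"}}

```text
time_s: 7.68
eef_pos: [0.49, 0.0338, 0.003]
eef_rot: [-0.0, 1.0, -0.0, 0.001]
wrist_force: [-3.7, 3.9, 19.8]
opening: -0.001
grasp_force: 10.0
```

{"method": "servo_tool", "body": {"commands": "0 0 0 7 7 0 0; 0 0 0 10 10 0 0; 0 0 0 10 10 0 0; 0 0 0 8 7 0 0; 0 0 0 3 0 0 0"}}

```text
time_s: 8.3
eef_pos: [0.5278, -0.001, 0.003]
eef_rot: [0.001, 1.0, -0.0, 0.001]
wrist_force: [-4.4, -0.8, 19.5]
opening: -0.003
grasp_force: 9.6
```

Run:
```python
from h import *
w,im,h=look("w5")
edges(w,im,(200,250,300,350,400,450),(200,230,260,300,330))
```

```text
8.35 [ 0.528  -0.0009  0.003 ] [-2.3 -1.  16.4]
left x [[0.5805, 0.0444], [0.5802, 0.0256], [0.5802, 0.0067], [0.5798, -0.0123], [0.5797, -0.0312], [0.5793, -0.0501]] 
front y [[0.5707, -0.064], [0.5588, -0.0638], [0.5465, -0.0636], [0.5292, -0.0638], [0.5155, -0.0634]]
slope left dx/dy 0.0122 front dy/dx -0.0089
```

{"method": "servo_tool", "body": {"commands": "0 0 0 0 0 -30 0; 0 0 0 0 10 -40 0; 0 0 0 0 10 -20 0; 0 0 0 0 0 0 0"}}

```text
time_s: 8.85
eef_pos: [0.5271, -0.0207, 0.0924]
eef_rot: [0.0, 1.0, -0.0, 0.002]
wrist_force: [0.2, -0.5, 0.6]
opening: -0.001
grasp_force: 0.0
```

Run:
```python
from h import *
w,im,h=look("w6");np.save("w6.npy",w,allow_pickle=True)
```

```text
8.9 [ 0.526  -0.0201  0.091 ] [ 0.3  0.3 -0.6]
```

View pics/w6.png

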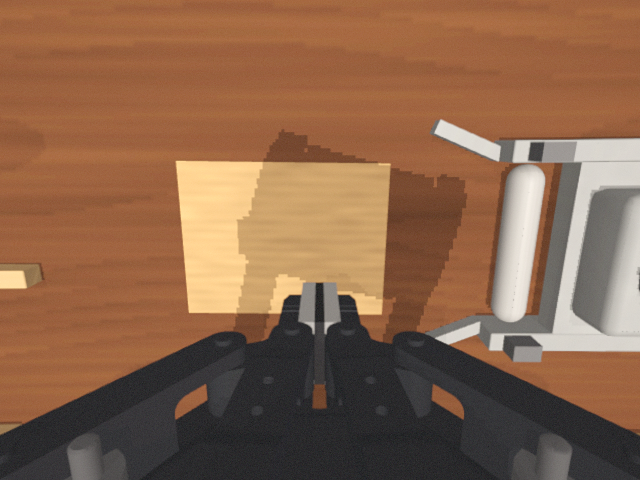

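View: the card is at (177..390, 161..314) and the press mouth is to the right, wing tips (437,125) and (430,337), bar from (526,170) to (510,315).

Run:
```python
from h import *
w=np.load("w6.npy",allow_pickle=True).item()
for n,u,v,z in [("card fL",390,164,.003),("fR",382,314.5,.003),("bL",177,161,.003),("bR",188,314,.003),("cheek+ inner top f",503,162,.026),("cheek+ inner top b",575,162,.026),("cheek+ out f",500,140,.026),("cheek+ out b",638,138.5,.026),("cheek- inner b",560,331,.026),("cheek- out b",636,350,.026),("cheek- out f",485,344,.026),("bar+",526,172,.022),("bar-",510,314,.022),("bar end+",526,164,.012),("bar end-",509,322,.012),("roof F+",563,163,.033),("roofF-",543,331,.033)]:
    print(n,onz(w,(u,v),z).round(4))
```

```text
card fL [ 0.5783 -0.0637]
fR [ 0.478 -0.063]
bL [0.5802 0.0658]
bR [0.4789 0.0684]
cheek+ inner top f [ 0.5804 -0.1209]
cheek+ inner top b [ 0.5801 -0.1595]
cheek+ out f [ 0.592  -0.1178]
cheek+ out b [ 0.592 -0.19 ]
cheek- inner b [ 0.4786 -0.1678]
cheek- out b [ 0.466  -0.2155]
cheek- out f [ 0.4694 -0.1234]
bar+ [ 0.5746 -0.1363]
bar- [ 0.4878 -0.1385]
bar end+ [ 0.5784 -0.141 ]
bar end- [ 0.4773 -0.1441]
roof F+ [ 0.5801 -0.1488]
roofF- [ 0.4823 -0.153 ]
```

{"method": "servo_tool", "body": {"commands": "0 0 0 3 14 40 0; 0 0 0 0 0 36 0; 0 0 0 0 0 6 0; 0 0 0 0 0 0 0"}}

```text
time_s: 9.4
eef_pos: [0.5282, -0.0334, 0.0085]
eef_rot: [-0.0, 1.0, 0.0, -0.001]
wrist_force: [-1.2, -0.1, 0.3]
opening: 0.0
grasp_force: 0.0
```

{"method": "servo_tool", "body": {"commands": "0 0 0 0 0 4.5 0; 0 0 0 0 0 1.5 0; 0 0 0 0 0 0.5 0; 0 0 0 2 0 0 0; 0 0 0 2 0 0 0"}}

```text
time_s: 10.02
eef_pos: [0.5333, -0.0341, 0.0031]
eef_rot: [0.0, 1.0, 0.0, 0.0]
wrist_force: [-0.1, -0.1, 3.0]
opening: 0.0
grasp_force: 1.2
```

{"method": "servo_tool", "body": {"commands": "0 0 0 0 0 0 0; 0 0 0 0 0 -12 0; 0 0 0 -1 -36 -3 0; 0 0 0 0 -34 0 0; 0 0 0 0 0 8 0"}}

```text
time_s: 10.65
eef_pos: [0.5323, 0.0378, 0.0107]
eef_rot: [-0.0, 1.0, 0.001, 0.001]
wrist_force: [1.0, -0.2, 0.2]
opening: 0.0
grasp_force: 0.0
```

{"method": "servo_tool", "body": {"commands": "0 0 0 0 0 0 0"}}

```text
time_s: 10.78
eef_pos: [0.5314, 0.0359, 0.0094]
eef_rot: [0.0, 1.0, 0.0, -0.001]
wrist_force: [0.4, -0.5, -0.0]
opening: -0.0
grasp_force: 0.0
```

Run:
```python
from h import *
w,im,h=look("w7")
print(proj(w,[.579,-.064,.003]),proj(w,[.579,.066,.003]))
edges(w,im,(270,320,370,420,470,520),(210,235,260,290,320),ur=(500,620))
```

```text
10.825 [0.5317 0.0355 0.0096] [ 0.7 -0.3  0.2]
[573.86220838 185.40787039] [244.50380758 186.12947802]
left x [[0.5812, 0.0558], [0.5816, 0.0359], [0.582, 0.0161], [0.582, -0.0036], [0.5823, -0.0232], [0.5826, -0.0426]] 
front y [[0.5692, -0.0633], [0.5589, -0.063], [0.5481, -0.0632], [0.5347, -0.0633], [0.5207, -0.0638]]
slope left dx/dy -0.0126 front dy/dx 0.0107
```

{"method": "servo_tool", "body": {"commands": "0 0 0 -1 32 0 0; 0 0 0 0 0 5 0; 0 0 0 0 0 1.5 0; 0 0 0 0 0 1 0; 0 0 0 0 0 0 0"}}

```text
time_s: 11.45
eef_pos: [0.5317, 0.004, 0.0031]
eef_rot: [0.0, 1.0, 0.0, 0.001]
wrist_force: [-1.8, -1.2, 5.5]
opening: 0.002
grasp_force: 3.1
```

{"method": "servo_tool", "body": {"commands": "0 0 0 0 2 0.8 0; 0 0 0 -0.5 10 0 0; 0 0 0 -1 12 0 0; 0 0 0 -1 12 0 0; 0 0 0 0 10 0 0"}}

```text
time_s: 12.08
eef_pos: [0.5302, -0.0419, 0.0031]
eef_rot: [0.0, 1.0, 0.0, 0.002]
wrist_force: [-0.4, 2.4, 10.9]
opening: -0.004
grasp_force: 5.2
```

{"method": "servo_tool", "body": {"commands": "0 0 0 0 6 0 0; 0 0 0 0 1 0 0; 0 0 0 0 0 -8 0; 0 0 0 0 -25 0 0; 0 0 0 0 -14 0 0"}}

```text
time_s: 12.7
eef_pos: [0.528, -0.0088, 0.0094]
eef_rot: [-0.0, 1.0, 0.0, -0.0]
wrist_force: [0.2, -0.3, -0.0]
opening: 0.004
grasp_force: 0.0
```

{"method": "servo_tool", "body": {"commands": "0 0 0 0 0 0 0"}}

```text
time_s: 12.82
eef_pos: [0.528, -0.0089, 0.0092]
eef_rot: [-0.0, 1.0, 0.001, -0.0]
wrist_force: [1.1, 1.0, 0.2]
opening: 0.005
grasp_force: 0.0
```

Run:
```python
from h import *
w,im,h=look("w8")
print(proj(w,[.579,-.117,.003]),proj(w,[.579,.013,.003]))
edges(w,im,(250,300,350,400,450),(210,235,260,290,320),ur=(500,620))
```

```text
12.875 [ 0.5283 -0.0096  0.0093] [ 0.6 -1.2  0.5]
[597.49010782 177.01919579] [265.03762103 177.49272484]
left x [[0.5975, 0.018], [0.5806, -0.0008], [0.581, -0.0206], [0.5814, -0.0402], [0.5814, -0.0598]] 
front y [[0.566, -0.1153], [0.5557, -0.1156], [0.545, -0.1155], [0.5316, -0.1158], [0.5177, -0.1161]]
slope left dx/dy 0.1601 front dy/dx 0.0144
```

View pics/w8.png

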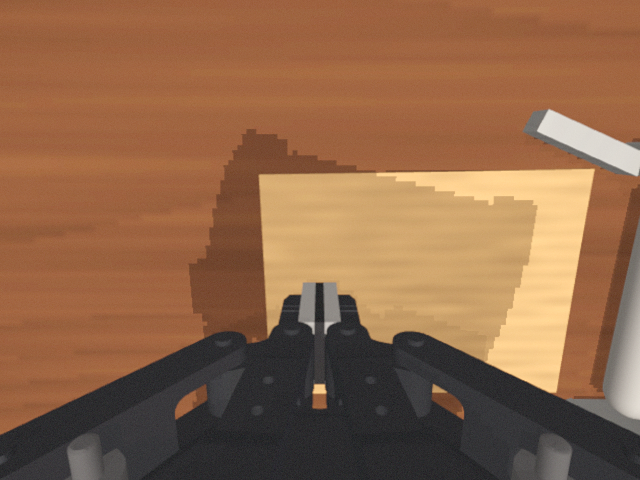

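The card's front is inside the mouth (front edge near columns 560–593), yaw +0.013. The finger now stands about 41 mm behind the card's centre, so I press more firmly and push in.

{"method": "servo_tool", "body": {"commands": "0 0 0 0 0 5 0; 0 0 0 0 0 1.8 0; 0 0 0 0 0 0.8 0; 0 0 0 0 0 0 0"}}

```text
time_s: 13.38
eef_pos: [0.5295, -0.0107, 0.003]
eef_rot: [0.0, 1.0, -0.0, 0.001]
wrist_force: [-1.6, 0.6, 11.9]
opening: -0.004
grasp_force: 5.9
```

{"method": "servo_tool", "body": {"commands": "0 0 0 -0.5 3 0.4 0; 0 0 0 -0.5 5 0 0; 0 0 0 0 5 0 0; 0 0 0 0 3 0 0; 0 0 0 0 0 0 0"}}

```text
time_s: 14.0
eef_pos: [0.5294, -0.027, 0.003]
eef_rot: [0.0, 1.0, -0.001, 0.002]
wrist_force: [-0.9, 0.6, 11.7]
opening: 0.002
grasp_force: 5.9
```

{"method": "servo_tool", "body": {"commands": "0 0 0 0 1 0.6 0; 0 0 0 0 3 0 0; 0 0 0 0 3 0 0; 0 0 0 0 3 0 0; 0 0 0 0 3 0 0"}}

```text
time_s: 14.62
eef_pos: [0.5299, -0.0393, 0.003]
eef_rot: [-0.0, 1.0, -0.001, 0.002]
wrist_force: [-0.8, 4.7, 16.9]
opening: 0.002
grasp_force: 8.2
```

{"method": "servo_tool", "body": {"commands": "0 0 0 0 3 0.1 0; 0 0 0 0 3 0 0; 0 0 0 0 3 0 0; 0 0 0 0 3 0 0; 0 0 0 0 3 0 0"}}

```text
time_s: 15.25
eef_pos: [0.5299, -0.0544, 0.003]
eef_rot: [-0.0, 1.0, -0.0, 0.002]
wrist_force: [-0.7, 5.7, 16.8]
opening: -0.004
grasp_force: 8.6
```

Run:
```python
from h import *
w,im,h=look("w9")
B=[proj(w,[.53,y,.003]) for y in(.0,-.012)];print(B)
```

```text
15.3 [ 0.5299 -0.0547  0.003 ] [-1.2  4.6 17.3]
[array([188.81751483, 303.21030826]), array([217.95024734, 303.07592698])]
```

View pics/w9.png

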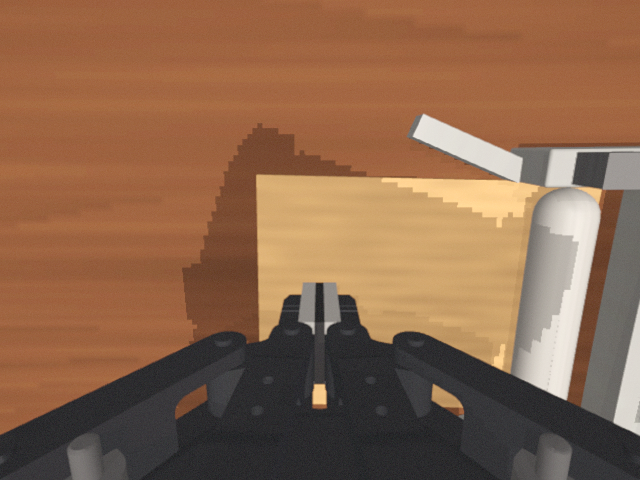

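The front edge has passed under the bar (visible beyond it at column 605), and the rear edge at column 257 shows no slip. I carry on to the stop.

{"method": "servo_tool", "body": {"commands": "0 0 0 0 3 0 0; 0 0 0 0 4 0 0; 0 0 0 0 4 0 0; 0 0 0 0 4 0 0; 0 0 0 0 4 0 0"}}

```text
time_s: 15.92
eef_pos: [0.5297, -0.0734, 0.003]
eef_rot: [-0.0, 1.0, -0.001, 0.002]
wrist_force: [-1.6, 5.5, 18.4]
opening: 0.003
grasp_force: 9.0
```

{"method": "servo_tool", "body": {"commands": "0 0 0 0 2 0 0; 0 0 0 0 3 0 0; 0 0 0 0 2 0 0; 0 0 0 0 2 0 0; 0 0 0 0 1 0 0"}}

```text
time_s: 16.55
eef_pos: [0.5296, -0.0833, 0.003]
eef_rot: [-0.0, 1.0, -0.001, 0.002]
wrist_force: [-1.4, 6.2, 18.6]
opening: 0.001
grasp_force: 9.3
```

{"method": "servo_tool", "body": {"commands": "0 0 0 0 1 0 0; 0 0 0 0 1 0 0; 0 0 0 0 1 0 0; 0 0 0 0 1 0 0; 0 0 0 0 0 0 0"}}

```text
time_s: 17.18
eef_pos: [0.5295, -0.0873, 0.003]
eef_rot: [-0.0, 1.0, -0.001, 0.002]
wrist_force: [-2.1, 6.0, 18.9]
opening: -0.001
grasp_force: 9.3
```

{"method": "servo_tool", "body": {"commands": "0 0 0 0 1 0 0; 0 0 0 0 1 0 0; 0 0 0 0 0 0 0"}}

```text
time_s: 17.55
eef_pos: [0.5295, -0.0893, 0.003]
eef_rot: [-0.0, 1.0, -0.0, 0.002]
wrist_force: [-2.8, 5.5, 18.9]
opening: 0.002
grasp_force: 9.4
```

{"method": "servo_tool", "body": {"commands": "0 0 0 0 1 0 0; 0 0 0 0 1 0 0; 0 0 0 0 0 0 0"}}

```text
time_s: 17.92
eef_pos: [0.5295, -0.0909, 0.003]
eef_rot: [-0.0, 1.0, -0.001, 0.002]
wrist_force: [-2.2, 7.4, 19.5]
opening: -0.003
grasp_force: 9.5
```

Run:
```python
from h import *
w,im,h=look("w10")
g=cv2.GaussianBlur(im,(3,3),0)[:,:,1].astype(int)
for n in("w9","w10"):
    g=cv2.GaussianBlur(cv2.imread(f"pics/{n}.png"),(3,3),0)[:,:,1].astype(int)
    print(n,[(v,220+int(np.argmax(np.diff(g[v,220:300])))) for v in(190,220,250,280)])
print([onz(w,(220.5+int(np.argmax(np.diff(g[v,220:300]))),v),.003).round(4).tolist() for v in(190,220,250,280)])
```

```text
17.975 [ 0.5295 -0.0909  0.003 ] [-0.7  8.  18.6]
w9 [(190, 255), (220, 256), (250, 256), (280, 257)]
w10 [(190, 253), (220, 253), (250, 254), (280, 254)]
[[0.5764, -0.0654], [0.5647, -0.0648], [0.5525, -0.0647], [0.5397, -0.0641]]
```

{"method": "servo_tool", "body": {"commands": "0 0 0 0 1 0 0; 0 0 0 0 1 0 0; 0 0 0 0 0 0 0"}}

```text
time_s: 18.35
eef_pos: [0.5297, -0.0929, 0.003]
eef_rot: [-0.0, 1.0, -0.0, 0.002]
wrist_force: [-0.8, 7.5, 18.2]
opening: 0.002
grasp_force: 9.1
```

Run:
```python
from h import *
w,im,h=look("w11")
g=cv2.GaussianBlur(im,(3,3),0)[:,:,1].astype(int)
print([onz(w,(220.5+int(np.argmax(np.diff(g[v,220:300]))),v),.003).round(4).tolist() for v in(190,220,250,280)])
```

```text
18.4 [ 0.5297 -0.093   0.003 ] [-0.4  7.3 18. ]
[[0.5766, -0.0655], [0.5649, -0.0649], [0.5527, -0.0647], [0.5399, -0.0641]]
```

Run:
```python
from h import *
w=calibration("wrist");im=cv2.imread("pics/w11.png")
edges(w,im,(262,275,290,305,320,340),(185,205,230,250,270,290),vr=(150,210),ur=(220,300))
print("mouth px",proj(w,[.6,-.09,.01]),proj(w,[.58,-.127,.026]))
g=im[:,:,1].astype(int); 
cv2.imwrite("pics/c11.png",cv2.resize(im[90:340,230:600],None,fx=2,fy=2))
```

```text
left x [[0.5825, -0.0709], [0.5821, -0.0759], [0.5821, -0.0815], [0.5817, -0.0872], [0.5817, -0.0929], [0.5905, -0.1004]] 
front y [[0.5785, -0.0656], [0.5708, -0.0652], [0.5609, -0.0647], [0.5527, -0.0647], [0.5442, -0.0643], [0.5356, -0.0639]]
slope left dx/dy -0.2044 front dy/dx -0.0379
mouth px [311.59623176 125.14088788] [426.42728129 188.01957643]
```

View pics/c11.png

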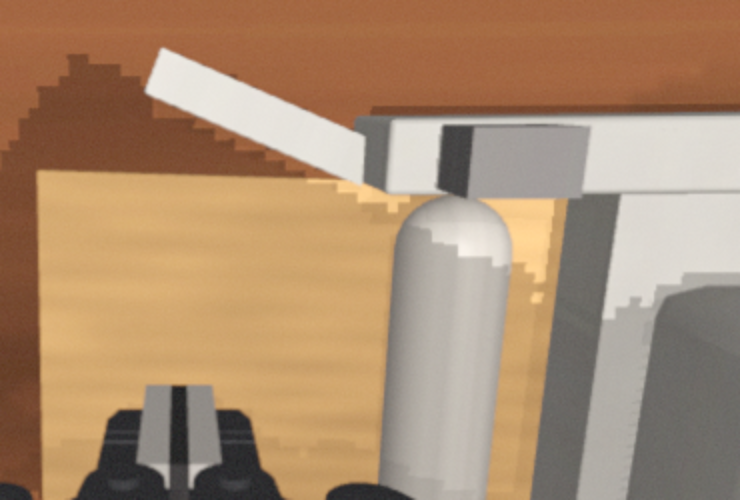

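The card is stopped, but it is yawed −0.037 in the throat (left edge and rear edge agree), so only its left front corner touches. I re-press on the right-hand side near the rear and drag it straight and home.

{"method": "servo_tool", "body": {"commands": "0 0 0 0 0 -8 0; 0 0 0 -25 -14 0 0; 0 0 0 0 0 0 0; 0 0 0 0 0 4.5 0; 0 0 0 0 0 1.5 0"}}

```text
time_s: 19.02
eef_pos: [0.5031, -0.0796, 0.003]
eef_rot: [0.0, 1.0, -0.0, 0.0]
wrist_force: [-5.7, 2.6, 16.5]
opening: -0.001
grasp_force: 8.8
```

{"method": "servo_tool", "body": {"commands": "0 0 0 0 0 1 0; 0 0 0 0 0 0.5 0; 0 0 0 0 0 0 0"}}

```text
time_s: 19.4
eef_pos: [0.5032, -0.0796, 0.003]
eef_rot: [0.0, 1.0, 0.0, -0.0]
wrist_force: [-8.1, 2.5, 22.0]
opening: -0.0
grasp_force: 11.2
```

{"method": "servo_tool", "body": {"commands": "0 0 0 -1.5 0 -0.3 0; 0 0 0 -1.5 0 0 0; 0 0 0 -1.5 0 0 0; 0 0 0 0 1.5 0 0; 0 0 0 0 1.5 0 0"}}

```text
time_s: 20.02
eef_pos: [0.5003, -0.0825, 0.003]
eef_rot: [0.0, 1.0, -0.0, 0.002]
wrist_force: [-1.5, 5.1, 13.1]
opening: 0.004
grasp_force: 6.6
```

```bash
cat >> h.py <<'E'
def rear(w,im,us,vs,vr,ur):
    g=cv2.GaussianBlur(im,(3,3),0)[:,:,1].astype(int)
    L=np.array([onz(w,(u,vr[0]+.5+np.argmax(np.diff(g[vr[0]:vr[1],u]))),.003) for u in us])
    F=np.array([onz(w,(ur[0]+.5+np.argmax(np.diff(g[v,ur[0]:ur[1]])),v),.003) for v in vs])
    print("left",L.round(4).tolist(),"\nrear",F.round(4).tolist(),"slopes",np.polyfit(L[:,1],L[:,0],1)[0].round(3),np.polyfit(F[:,0],F[:,1],1)[0].round(3))
E
python3 - <<'E'
from h import *
w,im,h=look("w12");u,v=proj(w,[.58,-.065,.003]);print(u,v)
rear(w,im,range(int(u)+10,int(u)+55,8),range(int(v)+15,int(v)+130,15),(int(v)-25,int(v)+25),(int(u)-30,int(u)+40))
E
```

```text
20.075 [ 0.5003 -0.0826  0.003 ] [-0.5  4.1 12.1]
271.4168105436284 98.3674228050707
left [[0.5793, -0.0684], [0.5793, -0.0713], [0.5793, -0.0742], [0.5793, -0.0771], [0.5793, -0.0799], [0.5793, -0.0828]] 
rear [[0.575, -0.0648], [0.5698, -0.065], [0.5645, -0.0652], [0.5591, -0.065], [0.5536, -0.0652], [0.5479, -0.065], [0.5421, -0.0652], [0.5362, -0.065]] slopes 0.0 0.004
```

Straight now (slopes ~0). I re-press on the centreline and push to confirm it is against the stop.

{"method": "servo_tool", "body": {"commands": "0 0 0 0 0 -8 0; 0 0 0 29 -2 0 0; 0 0 0 0 0 0 0; 0 0 0 0 0 5 0; 0 0 0 0 0 2 0"}}

```text
time_s: 20.7
eef_pos: [0.5264, -0.08, 0.003]
eef_rot: [-0.0, 1.0, -0.0, -0.001]
wrist_force: [-5.9, 2.9, 23.9]
opening: -0.0
grasp_force: 12.1
```

{"method": "servo_tool", "body": {"commands": "0 0 0 0 0 0.6 0; 0 0 0 0 0 0 0"}}

```text
time_s: 20.95
eef_pos: [0.5265, -0.08, 0.003]
eef_rot: [-0.0, 1.0, -0.0, -0.0]
wrist_force: [-4.0, 2.0, 16.2]
opening: 0.002
grasp_force: 7.8
```

{"method": "servo_tool", "body": {"commands": "0 0 0 -0.5 1 0 0; 0 0 0 0 1 0 0; 0 0 0 0 1 0 0; 0 0 0 0 1 0 0; 0 0 0 0 1 0 0"}}

```text
time_s: 21.58
eef_pos: [0.5269, -0.0843, 0.003]
eef_rot: [-0.001, 1.0, -0.0, 0.001]
wrist_force: [-0.4, 5.8, 13.4]
opening: -0.002
grasp_force: 6.2
```

Run:
```python
from h import *
w,im,h=look("w13");u,v=proj(w,[.58,-.066,.003]);print(u,v)
rear(w,im,range(int(u)+10,int(u)+45,8),range(int(v)+15,int(v)+110,15),(int(v)-20,int(v)+20),(int(u)-30,int(u)+40))
```

```text
21.625 [ 0.5269 -0.0844  0.003 ] [-0.2  4.9 12.3]
271.81418654295805 173.6562325132188
left [[0.5797, -0.0695], [0.5801, -0.0725], [0.5797, -0.0755], [0.5797, -0.0786], [0.58, -0.0816]] 
rear [[0.5746, -0.0653], [0.5688, -0.0655], [0.5629, -0.0653], [0.5569, -0.0655], [0.5507, -0.0653], [0.5444, -0.0655], [0.538, -0.0653]] slopes -0.012 -0.001
```

{"method": "servo_tool", "body": {"commands": "0 0 0 0 1 0.5 0; 0 0 0 0 1 0.2 0; 0 0 0 0 1 0 0; 0 0 0 0 1 0 0; 0 0 0 0 1 0 0"}}

```text
time_s: 22.25
eef_pos: [0.5275, -0.0891, 0.003]
eef_rot: [-0.001, 1.0, -0.0, 0.001]
wrist_force: [-0.3, 8.1, 16.3]
opening: 0.001
grasp_force: 8.3
```

Run:
```python
from h import *
w,im,h=look("w14");u,v=proj(w,[.58,-.066,.003]);print(u,v)
rear(w,im,range(int(u)+10,int(u)+45,8),range(int(v)+15,int(v)+110,15),(int(v)-20,int(v)+20),(int(u)-30,int(u)+40))
```

```text
22.3 [ 0.5276 -0.0893  0.003 ] [ 0.3  7.1 16.9]
259.0674181178452 175.35424522329566
left [[0.5799, -0.0698], [0.5799, -0.0728], [0.5799, -0.0758], [0.5799, -0.0789], [0.5799, -0.0819]] 
rear [[0.5745, -0.0652], [0.5687, -0.0653], [0.5627, -0.0654], [0.5567, -0.0652], [0.5505, -0.0653], [0.5442, -0.0654], [0.5378, -0.0652]] slopes 0.0 0.002
```

The card is home: it does not move while the finger slips at 17 N, and its front is at y ≈ −0.195, where the stop was measured. On to the plunger.

{"method": "servo_tool", "body": {"commands": "0 0 0 0 0 -20 0; 0 0 0 0 0 -55 0; 0 0 0 0 0 -35 0; 0 0 0 1 40 0 0; 0 0 0 1 45 0 0"}}

```text
time_s: 22.92
eef_pos: [0.5279, -0.1753, 0.1114]
eef_rot: [0.0, 1.0, 0.001, 0.0]
wrist_force: [-0.4, 0.2, -0.6]
opening: -0.007
grasp_force: 0.0
```

{"method": "servo_tool", "body": {"commands": "0 0 0 1 26 0 0; 0 0 0 0 0 0 0; 0 0 0 0 0 15 0; 0 0 0 0 0 3 0; 0 0 0 0 0 0 0"}}

```text
time_s: 23.55
eef_pos: [0.5289, -0.1997, 0.0923]
eef_rot: [-0.001, 1.0, 0.001, -0.001]
wrist_force: [-0.1, 0.3, -0.4]
opening: -0.001
grasp_force: 0.0
```

{"method": "servo_tool", "body": {"commands": "0 0 0 1 3 4 0; 0 0 0 0 0 4 0; 0 0 0 0 0 4 0; 0 0 0 0 0 3 0; 0 0 0 0 0 0 0"}}

```text
time_s: 24.18
eef_pos: [0.5306, -0.2041, 0.0785]
eef_rot: [0.0, 1.0, 0.0, 0.0]
wrist_force: [-1.4, 0.6, 5.3]
opening: -0.0
grasp_force: 2.6
```

{"method": "servo_tool", "body": {"commands": "0 0 0 0 0 2 0; 0 0 0 0 0 2 0; 0 0 0 0 0 1 0; 0 0 0 0 0 0 0"}}

```text
time_s: 24.68
eef_pos: [0.5306, -0.2041, 0.0741]
eef_rot: [0.0, 1.0, 0.0, 0.0]
wrist_force: [-3.3, 1.4, 8.6]
opening: 0.0
grasp_force: 4.3
```

{"method": "servo_tool", "body": {"commands": "0 0 0 0 0 0.5 0; 0 0 0 0 0 0.5 0; 0 0 0 0 0 0 0; 0 0 0 0 0 0 0"}}

```text
time_s: 25.18
eef_pos: [0.5306, -0.2041, 0.0739]
eef_rot: [0.0, 1.0, 0.0, 0.0]
wrist_force: [-6.3, 2.5, 15.4]
opening: 0.001
grasp_force: 7.5
```

Bottomed (z 0.074, 15 N). I let it come up and back off.

{"method": "servo_tool", "body": {"commands": "0 0 0 0 0 -4 0; 0 0 0 0 0 -6 0; 0 0 0 0 0 -10 0; 0 0 0 0 0 -40 0; 0 0 0 0 -50 -30 0"}}

```text
time_s: 25.8
eef_pos: [0.5311, -0.1562, 0.164]
eef_rot: [0.001, 1.0, -0.002, 0.001]
wrist_force: [1.1, 1.4, 0.2]
opening: 0.002
grasp_force: 0.0
```

{"method": "servo_tool", "body": {"commands": "0 0 0 0 -30 0 0; 0 0 0 0 0 0 0; 0 0 0 0 0 0 0"}}

```text
time_s: 26.18
eef_pos: [0.5304, -0.1244, 0.1621]
eef_rot: [0.0, 1.0, 0.0, -0.0]
wrist_force: [0.4, 0.6, 0.1]
opening: -0.004
grasp_force: 0.0
```

Run:
```python
from h import *
w,im,h=look("w15")
print(proj(w,[.579,-.065,.003]),proj(w,[.53,-.2025,.082]))
```

```text
26.225 [ 0.5303 -0.1247  0.1619] [-0.4 -0.1 -0.3]
[244.45196644 161.50979363] [445.67141568 249.12276234]
```

View pics/w15.png

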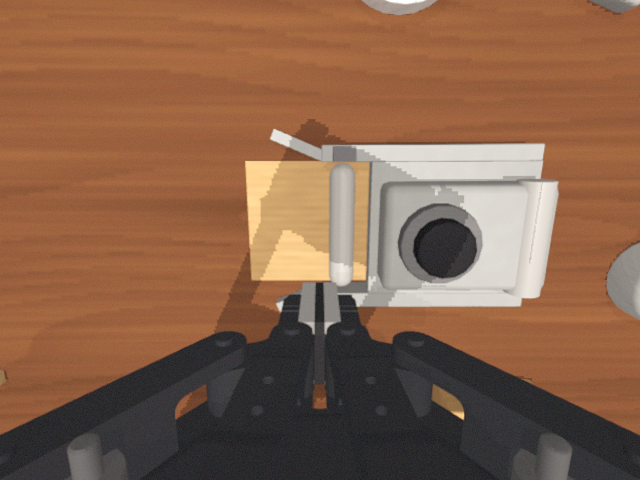

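View: the card sits straight in the press, rear corners at (246,161) and (251,280), matching y ≈ −0.065 as before. The plunger is back up at (445,248), and the arm is clear.

```bash
python3 -c "
from bench import *
print(hand_in())"
```

```text
the job is handed in; nothing more can be done
None
```

The larger card is home in the press, as far as the images and forces show; the plunger was pushed fully down and came back up, and the job was handed in at about 26 s with the arm clear and nothing else touched (peak force seen on the card 27 N).

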